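# Turn the upside-down nut tray over onto the serving board

### The arm

A 6-joint arm with a two-finger parallel gripper is mounted at the origin on the work surface. World frame = base frame: x ahead of the robot, y to its left, z up, the work surface at z = 0. Lengths are in mm, angles in rad, forces in N, time in s.
With the tool pointing down it reaches from about 275 to 825 mm from the base axis. Payload 4.9 kg.
Tool frame: the origin (TCP) lies midway between the tips of the shut fingers; the grasp point (between the pads) lies 19 mm behind it; z points along the fingers, y is the line along which they close (so a half turn about z gives the same grasp; the last joint's range is limited). The gripper opens to 85 mm and grips with 20 to 120 N. Pads are 22 mm wide; open, the fingers measure 114 mm over their backs; the gripper's body (76 mm by 85 mm) begins 54 mm behind the grasp point. The pads swing forward as they close: fully open they stand 13 mm farther back than shut.
Start: joints at [-0.134, 0.326, -0.193, 1.052, 0, 1.437], TCP at [550.017, 0.009, 192.081] pointing down, gripper open.
Joint ranges: [-2.65, 2.65], [-0.97, 1.79], [-1.3, 1.35], [-1.93, 2.1], [-1.47, 1.37], [-3.14, 3.14]. Speed limits (rad/s): [2.57, 2.57, 3.14, 3.14, 3.14, 3.14].

### API

Orientations are given as a rotation vector (axis times angle).
In Python, from bench import r, eyes gives the robot as it stands.
- The arm moves only by the tool arm_command, never from a script. Its argument "targets" is a list of rows, each an object of numbers: "tx", "ty", "tz": the shift along the tool's x, y, z in mm; "yaw": the turn about the tool's z in rad; "jaw": the opening, from 0 (shut) to 1 (fully open). In form: [{"tx": .., "ty": .., "tz": .., "yaw": .., "jaw": ..}, ...]. A call has 1 to 12 rows; each row is the pose to reach, as a shift and turn from the pose commanded when the call began, along the tool's axes at that moment; what a row does not reach only later rows make up. A row lasts 1/8 s, in which the tool goes at most 62.5 mm and 10.7 degrees, less where a joint would pass 70% of its speed; a pose out of reach is approached as far as the arm can. A call with a gripper value outside its range is refused whole. The fingers move at their own pace and stop on an object; "grip_force" is the grip in N (left out, the last holds). Time passes only in rows, so rows that repeat a pose let the fingers close. It gives the time, the measured TCP pose, the force, the opening and the grip force at its end, in the units of the state.
- r.state(): the state, without advancing time (a new reading comes with each control period).
- eyes.capture(name): name is "scene" or "side" or "wrist"; returns (picture, depth): 420x560x3 uint8, red, green, blue; 420x560 float32, mm along the optical axis (not along the pixel's ray), 0 where there is no reading.
- eyes.calibration(name): a dict with "mtx" (3x3 intrinsics, pixels), "extrinsics" (4x4, takes a point from camera to world coordinates); the wrist camera has in their place "mount" (4x4, takes a point from camera to tool coordinates, whose origin is the TCP and whose axes are the flange's). Camera axes: x right, y up, looking along -z (the intrinsics and any distortion apply to the point x, -y, -z); pixel columns grow to the right and rows downward; lengths in mm; the calibration is good to about 2 mm. A picture is of the moment at which its call begins: read the wrist's pose just before it. calibration takes no time and is no camera call.
- r.hand_in(): hands the job in; it is judged then, once.
The state is a dict: "t": time; "qpos": joint angles; "qvel": joint speeds; "effort": joint torques, N m; "ee_pos": TCP position; "tcp_rot": TCP orientation; "ft_force": force on the tool from outside, world axes, zero at the start; "wrist_torque": the same for the moment, N m; "width": opening from 0.0 (shut) to 1.0 (fully open); "gripper_force": force on a finger pad.
Only numpy, scipy, OpenCV 4.12 (cv2) and the standard library are available. Lean on these libraries where they do the work, as an engineer would, in place of code of your own. Each camera call takes 0.05 s, during which the arm holds its last target. There are 200 camera calls.

### The job

One of the two wooden nut trays lies upside down. Take it by its T-handle, turn it over so that its hollow faces up, and lay it lengthways in the middle of the dark serving board, lying flat and wholly on it. Leave the other tray and the bowl of pistachios where they are.

Things in the scene. Friction and masses are not known exactly. Their poses are not given: they have to be found in the camera images.
- tray: The upside-down pale wooden tray, flat underside with 4 dark foot dots up. In mm: 150 long over all, 64 wide, 20 thick; 0.10-0.20 kg. Origin: its middle. x runs from T-bar to tail end (x = 75), z out of the hollow. Hollow part: x -25 to 75. Neck 18 wide, 12 thick, to the T-bar: round, 14 thick, along y at x = -68, z = 0, ball ends, 50 end to end; it turns freely on the neck.
- other_tray: A tray the same in every way (hollow 14 mm deep, 6 mm walls), already lying hollow up; same frame. Not to be moved. Both lie on the table, tails roughly away from the robot; which lies where varies. A tray pinched by the bar's ends (8 N is ample) and lifted hangs tail down; with its tail set down and the bar carried on over and down, it lies on its other face.
- board: Dark wooden serving board, fixed to the table, 240 mm (its x) by 120 mm (its y), 14 mm thick. Origin: centre of its underside, at table height; z up.
- bowl: White bowl heaped with pistachios, 124 mm across, about 55 mm high, standing beyond the trays. Origin: centre of its underside. Not to be moved.
Not all that is in view belongs to the job. What is shaped like the tray but blue, green or purple is not meant.

How it is judged:
By the outcome, as a careful person would: the job done as asked, in the order asked, and still so for the second after the job is handed in, with the robot touching nothing.
It also fails if it takes over 46 s, if anything falls off the work surface, if the arm or the gripper's body presses on something with over 40 N, if the wrist force passes 120 N, or if a joint passes its speed limit or range.

## Working session

There is one attempt and no reset: what is moved stays moved. The work goes in short steps, Python scripts to look and compute and a tool call to move; the robot and the scene stay as the last step left them, time stands still between calls to the robot, and variables do not carry over. Pictures are saved under pics/ and viewed, at most 10 in all, crops included, and the job is handed in when it is done.

Besides the shell and the picture viewer there is one more tool, called after "Call:" in YAML: its name, and indented under it one key for each argument. arm_command: Moves the arm, as the interface text tells. Its arguments: {"type":"object","properties":{"targets":{"type":"array","items":{"type":"object","properties":{"tx":{"type":"number"},"ty":{"type":"number"},"tz":{"type":"number"},"yaw":{"type":"number"},"jaw":{"type":"number"}}}},"grip_force":{"type":"number"}},"required":["targets"]}

```bash
mkdir -p pics; cat > h.py <<'E'
import numpy as np, cv2
from scipy.spatial.transform import Rotation as R
from bench import r, eyes
def cam(name):
    s=r.state(); p,d=eyes.capture(name); c=eyes.calibration(name)
    if 'extrinsics' in c: T=np.array(c['extrinsics'])
    else:
        W=np.eye(4); W[:3,:3]=R.from_rotvec(s['tcp_rot']).as_matrix(); W[:3,3]=s['ee_pos']; T=W@np.array(c['mount'])
    return p,d,np.array(c['mtx']),T,c
def plane(uv,K,T,z):
    uv=np.atleast_2d(np.array(uv,float)); q=np.c_[uv,np.ones(len(uv))]@np.linalg.inv(K).T
    ray=(q*[1,-1,-1])@T[:3,:3].T; o=T[:3,3]
    return o+ray*((z-o[2])/ray[:,2])[:,None]
def cloud(d,K,T):
    v,u=np.mgrid[:d.shape[0],:d.shape[1]]
    q=np.stack([u,v,np.ones_like(u)],-1)@np.linalg.inv(K).T
    P=q*[1,-1,-1]*d[...,None]
    return P@T[:3,:3].T+T[:3,3]
E
python3 - <<'E'
from h import *
for n in ('scene','wrist'):
    p,d,K,T,c=cam(n); cv2.imwrite(f'pics/{n}0.png',p[...,::-1]); print(n,[k for k in c],c.get('dist'),T.round(2).tolist(),K.tolist())
    np.savez(f'{n}0',p=p,d=d,K=K,T=T)
print(r.state())
E
```

```text
scene ['mtx', 'extrinsics'] None [[0.43, -0.69, 0.58, 1213.19], [0.9, 0.34, -0.27, -387.78], [-0.01, 0.64, 0.77, 902.04], [0.0, 0.0, 0.0, 1.0]] [[513.5214802091854, 0.0, 282.5164732528022], [0.0, 513.5214802091854, 214.3683196294827], [0.0, 0.0, 1.0]]
wrist ['mtx', 'mount'] None [[1.0, -0.0, 0.0, 549.66], [-0.0, 0.96, 0.27, 70.36], [-0.0, -0.27, 0.96, 372.84], [0.0, 0.0, 0.0, 1.0]] [[332.3593878918614, 0.0, 270.95174559319673], [0.0, 332.3593878918614, 203.40412991928542], [0.0, 0.0, 1.0]]
{'t': 0.1, 'qpos': array([-1.34166236e-01,  3.26877635e-01, -1.93450630e-01,  1.05201298e+00,
       -1.00440278e-05,  1.43660521e+00]), 'qvel': array([-0.00076188, -0.00255422,  0.0030454 , -0.00028986,  0.00154427,
        0.00222781]), 'effort': array([-1.63831678e-04, -4.44239044e+01,  2.63037515e+01,  7.96647771e-03,
       -2.12530945e-04,  1.93304103e-06]), 'ee_pos': array([5.49431124e+02, 1.03333266e-01, 1.91388526e+02]), 'tcp_rot': array([-2.22054904e+00, -2.22060431e+00,  1.48296155e-03]), 'ft_force': array([-0.38489713,  0.34055988, -0.43167094]), 'wrist_torque': array([ 0.02097115, -0.02233053, -0.02273292]), 'gripper_force': 0.0, 'width': 1.0032770680279963}
```

View pics/scene0.png

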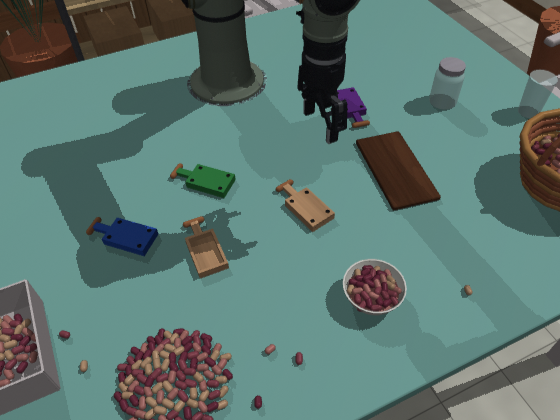

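View pics/wrist0.png

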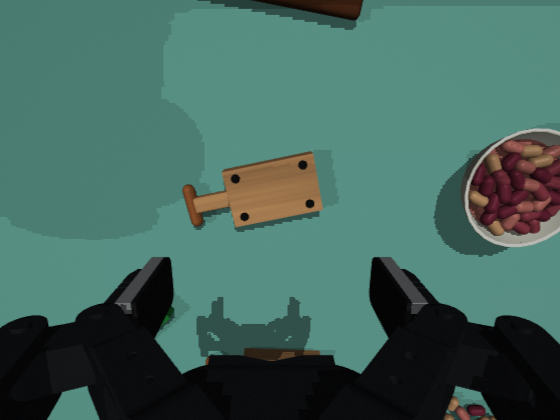

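The scene view shows the upside-down tray at (308,207), the board at (397,170), the hollow-up tray at (206,248) and the bowl at (375,287). The wrist view shows the target tray at (270,190), with its bar at (193,204).

```bash
cat > m.py <<'E'
from h import *
def load(n): f=np.load(n+'.npz'); return f['p'],f['d'],f['K'],f['T']
def hsv(p): return cv2.cvtColor(p,cv2.COLOR_RGB2HSV)
def blobs(m,amin=60):
    c,_=cv2.findContours(m.astype(np.uint8),cv2.RETR_EXTERNAL,cv2.CHAIN_APPROX_NONE)
    return [k for k in c if cv2.contourArea(k)>amin]
def rect(P):
    (c,s,a)=cv2.minAreaRect(P[:,:2].astype(np.float32)); return np.round(c,1),np.round(s,1),round(a,1),cv2.boxPoints((c,s,a)).round(0).tolist()
E
python3 - <<'E'
from m import *
p,d,K,T=load('wrist0'); H=hsv(p); print(H[190,270],H[204,193],H[200,210],H[5,330])
X=cloud(d,K,T); print('depth pts tray,bar,table',X[190,270].round(1),X[204,193].round(1),X[330,150].round(1),X[100,250].round(1))
brown=((H[...,0]<22)|(H[...,0]>172))&(H[...,1]>70)
for k in blobs(brown,300):
    k=k[:,0]; print('w',k.mean(0).round(),rect(plane(k,K,T,10)))
m=np.zeros_like(brown); m[150:235,175:330]=brown[150:235,175:330]
bar=m.copy(); bar[:,206:]=0
print('barhues',[H[v,u].tolist() for v,u in((190,188),(215,195),(202,215))])
body=m.copy(); body=cv2.morphologyEx(m.astype(np.uint8),cv2.MORPH_OPEN,np.ones((29,29)))
print('body',rect(plane(blobs(body)[0][:,0],K,T,20)))
dark=(H[...,2]<60)&(np.pad(np.ones((80,120)),((150,190),(215,225)))>0)
print('dots',[plane(k[:,0].mean(0),K,T,20)[0].round(1).tolist() for k in blobs(dark,10)])
print('bar',rect(plane(blobs(bar,20)[0][:,0],K,T,14)))
p,d,K,T=load('scene0'); H=hsv(p); X=cloud(d,K,T)
print('board',H[170,397],X[170,397].round(1),X[250,300].round(1))
m=((H[...,0]<22)|(H[...,0]>165))&(H[...,1]>70)&(X[...,2]>-8)&(X[...,2]<40)
m[:, :345]=0; m[:125]=0;m[215:]=0;m[:,445:]=0
for k in blobs(m,300):
    k=k[:,0]; print('board',k.mean(0),rect(plane(k,K,T,14)))
print([plane(q,K,T,14)[0].round() .tolist()for q in((357,143),(400,132),(439,192),(396,207))])
print('bowl', plane((375,285),K,T,55))
E
```

```text
[ 15 132 160] [ 12 170 120] [ 15 131 168] [ 11 173  59]
depth pts tray,bar,table [547.9 -14.7  20.9] [461.7 -32.1  15.5] [506.1  -5.9 270.8] [ 5.265e+02  7.940e+01 -1.000e-01]
w [281. 353.] (array([ 562.5, -238.3]), array([17.8, 97.8]), 87.8, [[513.0, -245.0], [611.0, -249.0], [612.0, -231.0], [514.0, -228.0]])
w [251. 193.] (array([526.8, -22.2]), array([150.5,  68.2]), 11.8, [[446.0, -4.0], [460.0, -71.0], [607.0, -40.0], [593.0, 27.0]])
w [518. 186.] (array([822.6, -15.5]), array([103.2, 110.4]), 5.7, [[766.0, 34.0], [777.0, -76.0], [879.0, -65.0], [868.0, 45.0]])
w [311.   5.] (array([585.3, 163.2]), array([ 16.5, 103.4]), 89.9, [[534.0, 155.0], [637.0, 155.0], [637.0, 171.0], [534.0, 172.0]])
barhues [[12, 176, 129], [11, 174, 120], [16, 132, 160]]
body (array([550.9, -14.6]), array([92.8, 65. ]), 0.0, [[505.0, 18.0], [505.0, -47.0], [597.0, -47.0], [597.0, 18.0]])
dots [[519.1, -45.0, 20.0], [591.5, -29.8, 20.0], [510.1, -2.1, 20.0], [582.5, 13.2, 20.0]]
bar (array([463.2, -34.1]), array([46.9, 24.4]), 90.0, [[451.0, -58.0], [475.0, -58.0], [475.0, -11.0], [451.0, -11.0]])
board [ 11 158  58] [540.  227.   15.9] [637.7 -84.2  -0. ]
board [396.81081081 170.58558559] (array([530.3, 229.7]), array([121.5, 243.2]), 80.0, [[400.0, 191.0], [640.0, 149.0], [661.0, 269.0], [421.0, 311.0]])
[[413.0, 192.0, 14.0], [427.0, 312.0, 14.0], [642.0, 275.0, 14.0], [636.0, 160.0, 14.0]]
bowl [[810.22963294 -11.05100759  55.        ]]
```

Call:
arm_command:
  targets:
    - {"tx": -10,"ty": -20,"tz": 10,"yaw": -0.18,"jaw": 1}
    - {"tx": -20,"ty": -45,"tz": 20,"yaw": -0.36,"jaw": 1}
    - {"tx": -35,"ty": -70,"tz": 40,"yaw": -0.54,"jaw": 1}
    - {"tx": -35,"ty": -90,"tz": 60,"yaw": -0.72,"jaw": 1}
    - {"tx": -35,"ty": -90,"tz": 80,"yaw": -0.9,"jaw": 1}
    - {"tx": -35,"ty": -90,"tz": 90,"yaw": -1.08,"jaw": 1}
    - {"tx": -35,"ty": -90,"tz": 90,"yaw": -1.26,"jaw": 1}
    - {"tx": -35,"ty": -90,"tz": 90,"yaw": -1.44,"jaw": 1}
    - {"tx": -35,"ty": -90,"tz": 90,"yaw": -1.62,"jaw": 1}
    - {"tx": -35,"ty": -90,"tz": 90,"yaw": -1.778,"jaw": 1}
    - {"tx": -35,"ty": -90,"tz": 90,"yaw": -1.778,"jaw": 1}
    - {"tx": -35,"ty": -90,"tz": 90,"yaw": -1.778,"jaw": 1}
  grip_force: 20

```text
t: 1.6
ee_pos: [459.8, -35.0, 102.0]
tcp_rot: [0.321, -3.125, -0.0]
ft_force: [-0.4, -0.4, 0.5]
width: 0.998
gripper_force: 0.0
```

```bash
python3 - <<'E'
from m import *
p,d,K,T,c=cam('wrist'); cv2.imwrite('pics/w1.png',p[...,::-1]); np.savez('w1',p=p,d=d,K=K,T=T)
s=r.state(); print(s['t'],s['ee_pos'],s['qpos'].round(2)); M=R.from_rotvec(s['tcp_rot']).as_matrix(); print(M.round(3))
uv=lambda P:(lambda q:(K@(q*[1,-1,-1]))[:2]/-q[2])(T[:3,:3].T@(np.array(P)-T[:3,3]))
print('bar px expected',uv((460,-35,14)))
E
```

```text
1.65 [459.86257028 -34.95668794 101.96938809] [-0.24  0.25 -0.55  0.77  0.   -0.44]
[[-0.979 -0.204 -0.   ]
 [-0.204  0.979  0.   ]
 [ 0.     0.    -1.   ]]
bar px expected [269.91229061 195.15994839]
```

View pics/w1.png

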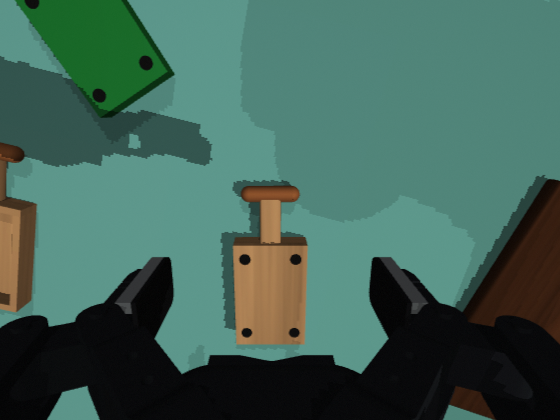

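The bar is centred at (271,194), against an expected (270,195), and the yaw is aligned. I'll descend and pinch.

Call:
arm_command:
  targets:
    - {"tz": 40,"jaw": 1}
    - {"tz": 75,"jaw": 1}
    - {"tz": 95,"jaw": 0.9}
    - {"tz": 101,"jaw": 0.8}
    - {"tz": 102,"jaw": 0.7}
    - {"tz": 102,"jaw": 0.5}
    - {"tz": 102,"jaw": 0.4}
    - {"tz": 102,"jaw": 0.4}
    - {"tz": 102,"jaw": 0.4}
    - {"tz": 102,"jaw": 0.4}
  grip_force: 20

```text
schema error: expected keys tx, ty, tz, yaw, jaw
```

Call:
arm_command:
  targets:
    - {"tx": 0,"ty": 0,"yaw": 0,"tz": 40,"jaw": 1}
    - {"tx": 0,"ty": 0,"yaw": 0,"tz": 75,"jaw": 1}
    - {"tx": 0,"ty": 0,"yaw": 0,"tz": 95,"jaw": 0.9}
    - {"tx": 0,"ty": 0,"yaw": 0,"tz": 101,"jaw": 0.8}
    - {"tx": 0,"ty": 0,"yaw": 0,"tz": 102,"jaw": 0.7}
    - {"tx": 0,"ty": 0,"yaw": 0,"tz": 102,"jaw": 0.5}
    - {"tx": 0,"ty": 0,"yaw": 0,"tz": 102,"jaw": 0.4}
    - {"tx": 0,"ty": 0,"yaw": 0,"tz": 102,"jaw": 0.4}
    - {"tx": 0,"ty": 0,"yaw": 0,"tz": 102,"jaw": 0.4}
    - {"tx": 0,"ty": 0,"yaw": 0,"tz": 102,"jaw": 0.4}
  grip_force: 20

```text
t: 2.9
ee_pos: [460.0, -35.0, 0.1]
tcp_rot: [-0.325, 3.125, -0.0]
ft_force: [0.3, 0.7, -0.4]
width: 0.402
gripper_force: 0.0
```

```bash
python3 - <<'E'
from m import *
a=cam('wrist')[0]; b=cam('side')[0]; c=cam('scene')[0]
cv2.imwrite('pics/c2.png',np.vstack([np.hstack([cv2.resize(a,(400,300)),cv2.resize(b,(400,300))]),np.hstack([cv2.resize(c[140:260,240:400],(400,300)),cv2.resize(b[120:300,200:440],(400,300))])])[...,::-1])
E
```

```text
(no output)
```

View pics/c2.png

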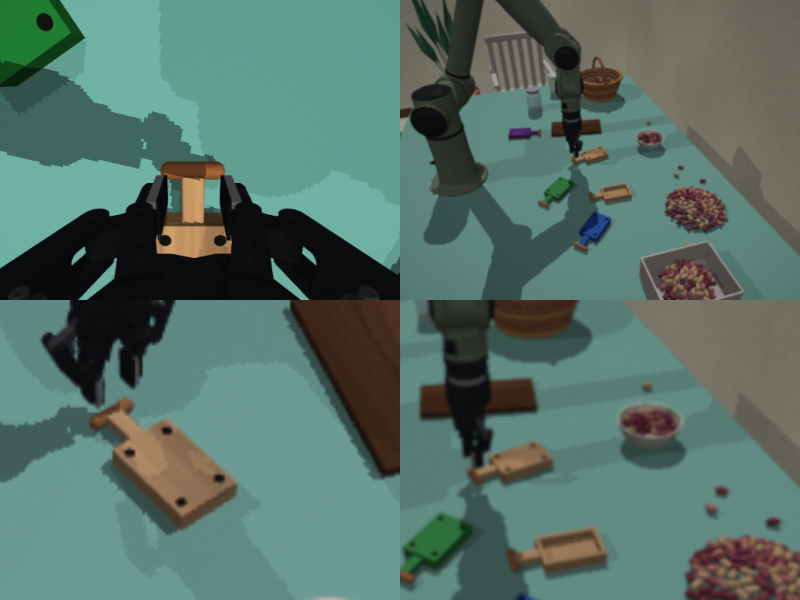

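The fingers closed to 0.40 without catching the bar. In the wrist view the fingers are at y of about 180–235 and the bar at (192,170). I'll use depth to find where the fingertips really are.

```bash
python3 - <<'E'
from m import *
s=r.state(); t=s['ee_pos']; M=R.from_rotvec(s['tcp_rot']).as_matrix()
p,d,K,T,c=cam('wrist'); X=cloud(d,K,T); H=hsv(p); Y=(X-t)@M
ok=(d>0)
fing=ok&(H[...,1]<90)&(H[...,2]<140)&(abs(Y[...,1])<45)&(abs(Y[...,0])<40)
for sg in(-1,1):
    q=Y[fing&(Y[...,1]*sg>0)]; print(sg,len(q),'tool-frame pct',np.percentile(q,[1,50,99],axis=0).round(1).tolist()); o=q[np.argsort(q[:,2])[-40:]]; print(' tips',o.mean(0).round(1))
barm=ok&(H[...,0]<14)&(H[...,1]>150)&(abs(Y[...,1])<40)&(abs(Y[...,0])<60)
print('bar',np.percentile(Y[barm],[2,50,98],axis=0).round(1).tolist())
p,d,K,T,c=cam('scene'); X=cloud(d,K,T); H=hsv(p); Y=(X-t)@M
f=(d>0)&(H[...,2]<90)&(H[...,1]<110)&(abs(Y[...,1])<50)&(abs(Y[...,0])<50)&(Y[...,2]>-80)
o=Y[f]; o=o[np.argsort(o[:,2])[-30:]]; print('scene tips',o.round(0)[::5].tolist())
barm=(d>0)&(H[...,0]<14)&(H[...,1]>150)&(abs(Y[...,1])<40)&(abs(Y[...,0])<60)&(Y[...,2]>-25)
print('bar',np.percentile(Y[barm],[2,50,98],axis=0).round(1).tolist())
E
```

```text
-1 18688 tool-frame pct [[-11.1, -44.8, -137.5], [11.1, -19.7, -111.4], [20.0, -0.7, -46.5]]
 tips [ -5.8 -19.1  -8.7]
1 17611 tool-frame pct [[-10.7, 0.6, -137.5], [11.2, 19.9, -112.2], [20.0, 44.8, -47.8]]
 tips [-10.   24.9   0.5]
bar [[-4.0, -21.9, -17.6], [3.0, 0.2, -15.5], [7.3, 21.9, -10.1]]
scene tips [[-45.0, -34.0, -0.0], [-3.0, -16.0, -0.0], [-23.0, -11.0, 0.0], [-4.0, -14.0, 1.0], [0.0, 19.0, 2.0], [2.0, -19.0, 2.0]]Traceback (most recent call last):
  File "<stdin>", line 14, in <module>
    return _quantile_unchecked(
        a, q, axis, out, overwrite_input, method, keepdims, weights)
    return _ureduce(a,
                    func=_quantile_ureduce_func,
    ...<5 lines>...
                    overwrite_input=overwrite_input,
                    method=method)
    r = func(a, **kwargs)
    result = _quantile(arr,
                       quantiles=q,
    ...<2 lines>...
                       out=out,
                       weights=wgt)
    slices_having_nans = np.isnan(arr[-1, ...])
                                  ~~~^^^^^^^^^
IndexError: index -1 is out of bounds for axis 0 with size 0
```

```bash
python3 - <<'E'
from m import *
s=r.state(); t=s['ee_pos']; M=R.from_rotvec(s['tcp_rot']).as_matrix(); print(t,s['width'])
p,d,K,T,c=cam('wrist'); X=cloud(d,K,T); Y=(X-t)@M
cv2.imwrite('pics/z3.png',cv2.resize(p[200:360,160:380],None,fx=3.5,fy=3.5,interpolation=cv2.INTER_NEAREST)[...,::-1])
for v in (235,245,255,265,275,285,295,305,320): print(v,[(u,*Y[v,u].round(0).astype(int).tolist()) for u in (200,212,222,228,310,318,326,336)])
E
```

```text
[ 4.59947996e+02 -3.49948672e+01  2.47076636e-02] 0.40087877965999014
235 [(200, -2, -41, 1), (212, -2, -34, 1), (222, -2, -28, 1), (228, 4, -22, -14), (310, 4, 22, -14), (318, -1, 28, -1), (326, -1, 33, 0), (336, -1, 39, 0)]
245 [(200, -8, -41, 1), (212, -8, -34, 1), (222, 11, -21, -44), (228, 11, -19, -43), (310, 10, 18, -43), (318, 11, 22, -44), (326, -8, 33, 0), (336, -8, 39, 1)]
255 [(200, -14, -41, -1), (212, -14, -34, 0), (222, 11, -19, -55), (228, 11, -17, -55), (310, 9, 18, -50), (318, 11, 20, -54), (326, 11, 24, -54), (336, -14, 39, 0)]
265 [(200, 7, -29, -55), (212, 11, -22, -63), (222, 10, -18, -63), (228, 8, -17, -59), (310, 5, 18, -51), (318, 11, 19, -64), (326, 11, 22, -63), (336, 7, 28, -56)]
275 [(200, 7, -27, -64), (212, 11, -21, -71), (222, 11, -17, -72), (228, 5, -17, -61), (310, 0, 18, -51), (318, 10, 18, -71), (326, 11, 21, -72), (336, 7, 26, -64)]
285 [(200, 14, -23, -84), (212, 10, -20, -77), (222, 10, -16, -77), (228, 2, -16, -62), (310, -3, 17, -54), (318, 8, 18, -74), (326, 10, 20, -77), (336, 12, 23, -80)]
295 [(200, 12, -22, -87), (212, 12, -18, -87), (222, 5, -17, -76), (228, -2, -16, -64), (310, -7, 17, -55), (318, 5, 18, -76), (326, 6, 20, -78), (336, 12, 22, -86)]
305 [(200, 11, -21, -92), (212, 12, -17, -93), (222, 2, -17, -77), (228, -7, -17, -64), (310, -43, 24, -8), (318, 2, 17, -78), (326, 6, 19, -84), (336, 12, 21, -92)]
320 [(200, 17, -18, -107), (212, 16, -15, -106), (222, -4, -17, -77), (228, -45, -23, -20), (310, -45, 23, -20), (318, -4, 18, -78), (326, 17, 15, -107), (336, 17, 17, -107)]
```

View pics/z3.png

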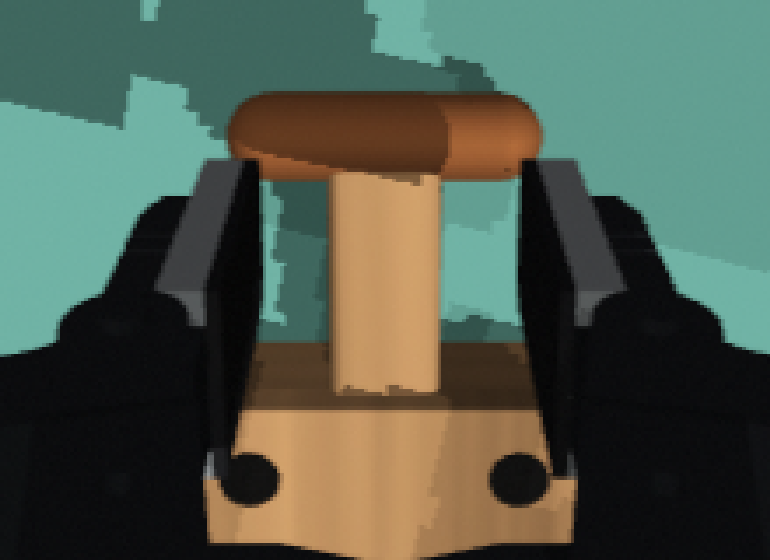

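The pads sit at tool z −43 to −78 with a gap of ±17, so the fingertips really end about 43 mm behind the reported TCP. They closed above the bar. I'll open, go about 40 mm lower while watching the force, and pinch.

Call:
arm_command:
  targets:
    - {"tx": 2,"ty": 0,"yaw": 0,"tz": 0,"jaw": 0.8}
    - {"tx": 2,"ty": 0,"yaw": 0,"tz": 0,"jaw": 0.8}
    - {"tx": 2,"ty": 0,"yaw": 0,"tz": 0,"jaw": 0.8}
    - {"tx": 2,"ty": 0,"yaw": 0,"tz": 10,"jaw": 0.8}
    - {"tx": 2,"ty": 0,"yaw": 0,"tz": 20,"jaw": 0.8}
    - {"tx": 2,"ty": 0,"yaw": 0,"tz": 30,"jaw": 0.8}
    - {"tx": 2,"ty": 0,"yaw": 0,"tz": 37,"jaw": 0.8}
    - {"tx": 2,"ty": 0,"yaw": 0,"tz": 37,"jaw": 0.8}
  grip_force: 20

```text
t: 4.2
ee_pos: [457.4, -35.2, -37.7]
tcp_rot: [0.325, -3.123, -0.001]
ft_force: [0.1, -0.1, -0.3]
width: 0.802
gripper_force: 0.0
```

```bash
cat > tips.py <<'E'
from m import *
s=r.state(); t=s['ee_pos']; M=R.from_rotvec(s['tcp_rot']).as_matrix(); print(s['t'],t.round(1),s['width'].round(3),s['ft_force'].round(1),s['gripper_force'])
p,d,K,T,c=cam('wrist'); X=cloud(d,K,T); Y=(X-t)@M; H=hsv(p)
f=(d>0)&(H[...,1]<90)&(H[...,2]<140)&(abs(Y[...,1])<60)&(Y[...,0]>9)&(Y[...,0]<13)&(X[...,2]>1.5)&(Y[...,2]>-75)
for sg in(-1,1):
    q=np.where((f&(Y[...,1]*sg>0))[...,None],X,np.nan); 
    z=np.sort(q[...,2][np.isfinite(q[...,2])]); yy=abs(Y[...,1][f&(Y[...,1]*sg>0)]); print('tip world z',z[:60:12].round(1),'inner y',np.percentile(yy,2).round(1) if len(yy) else 0)
b=(d>0)&(H[...,0]<14)&(H[...,1]>150)&(abs(Y[...,1])<45)&(abs(Y[...,0])<40)
q=Y[b]; print('bar tool',np.percentile(q,[2,50,98],axis=0).round(1).tolist(),'world z top',np.percentile(X[b][:,2],98).round(1))
E
python3 tips.py
```

```text
Traceback (most recent call last):
  File "tips.py", line 2, in <module>
    s=r.state(); t=s['ee_pos']; M=R.from_rotvec(s['tcp_rot']).as_matrix(); print(s['t'],t.round(1),s['width'].round(3),s['ft_force'].round(1),s['gripper_force'])
                                                                                                   ^^^^^^^^^^^^^^^^
AttributeError: 'float' object has no attribute 'round'
```

```bash
sed -i "s/s\['width'\].round(3)/s['width']/" tips.py; python3 tips.py
```

```text
4.2 [457.4 -35.2 -37.7] 0.8015883188467371 [ 0.1 -0.1 -0.3] 0.0
tip world z [10.6 12.4 13.2 13.8 14.5] inner y 33.4
tip world z [10.8 12.8 13.9 14.2 14.9] inner y 34.5
bar tool [[-6.1, -22.4, -55.1], [0.9, -0.5, -53.1], [4.9, 21.7, -47.2]] world z top 17.4
```

Call:
arm_command:
  targets:
    - {"tx": 0,"ty": 0,"yaw": 0,"tz": 3.5,"jaw": 0.7}
    - {"tx": 0,"ty": 0,"yaw": 0,"tz": 3.5,"jaw": 0.6}
    - {"tx": 0,"ty": 0,"yaw": 0,"tz": 3.5,"jaw": 0.5}
    - {"tx": 0,"ty": 0,"yaw": 0,"tz": 3.5,"jaw": 0.4}
    - {"tx": 0,"ty": 0,"yaw": 0,"tz": 3.5,"jaw": 0.4}
    - {"tx": 0,"ty": 0,"yaw": 0,"tz": 3.5,"jaw": 0.4}
  grip_force: 20

```text
t: 5.0
ee_pos: [458.1, -35.5, -40.3]
tcp_rot: [-0.325, 3.125, -0.0]
ft_force: [0.1, -0.7, 1.2]
width: 0.563
gripper_force: 20.3
```

Call:
arm_command:
  targets:
    - {"tx": -2,"ty": 0,"yaw": 0,"tz": -20,"jaw": 0.4}
    - {"tx": -6,"ty": 0,"yaw": 0,"tz": -40,"jaw": 0.4}
    - {"tx": -16,"ty": 0,"yaw": 0,"tz": -66,"jaw": 0.4}
    - {"tx": -32,"ty": 0,"yaw": 0,"tz": -90,"jaw": 0.4}
    - {"tx": -52,"ty": 0,"yaw": 0,"tz": -110,"jaw": 0.4}
    - {"tx": -76,"ty": 0,"yaw": 0,"tz": -126,"jaw": 0.4}
    - {"tx": -100,"ty": 0,"yaw": 0,"tz": -138,"jaw": 0.4}
    - {"tx": -120,"ty": 0,"yaw": 0,"tz": -150,"jaw": 0.4}
    - {"tx": -130,"ty": 0,"yaw": 0,"tz": -165,"jaw": 0.4}
    - {"tx": -130,"ty": 0,"yaw": 0,"tz": -180,"jaw": 0.4}
    - {"tx": -130,"ty": 0,"yaw": 0,"tz": -195,"jaw": 0.4}
    - {"tx": -130,"ty": 0,"yaw": 0,"tz": -200,"jaw": 0.4}

```text
t: 6.5
ee_pos: [585.4, -8.8, 160.8]
tcp_rot: [-0.324, 3.124, -0.001]
ft_force: [1.0, -0.7, -1.5]
width: 0.561
gripper_force: 21.1
```

```bash
python3 - <<'E'
from m import *
s=r.state(); print(s['t'],s['ee_pos'].round(1),s['width'],s['ft_force'].round(1))
a=cam('scene')[0]; b=cam('wrist')[0]
cv2.imwrite('pics/l4.png',np.hstack([cv2.resize(a[60:300,200:460],(400,369)),cv2.resize(b,(400,369))])[...,::-1])
E
```

```text
6.5 [585.4  -8.8 160.8] 0.5605961962376328 [ 1.  -0.7 -1.5]
```

View pics/l4.png

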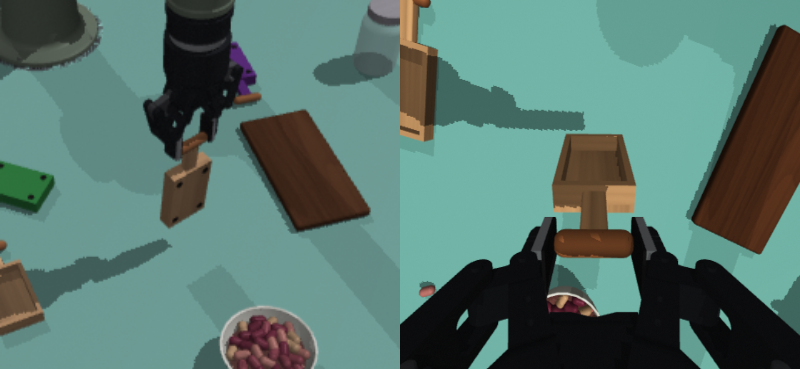

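It hangs tail down with the hollow facing the robot side (wrist view, around (595,170)); the board is clear to the right. I'll carry it to the touchdown point and align the yaw.

Call:
arm_command:
  targets:
    - {"tx": 3,"ty": 8,"yaw": 0.02,"tz": 0,"jaw": 0.4}
    - {"tx": 8,"ty": 26,"yaw": 0.06,"tz": 0,"jaw": 0.4}
    - {"tx": 17,"ty": 54,"yaw": 0.1,"tz": 0,"jaw": 0.4}
    - {"tx": 27,"ty": 88,"yaw": 0.15,"tz": 0,"jaw": 0.4}
    - {"tx": 38,"ty": 124,"yaw": 0.2,"tz": 0,"jaw": 0.4}
    - {"tx": 49,"ty": 160,"yaw": 0.25,"tz": 0,"jaw": 0.4}
    - {"tx": 60,"ty": 196,"yaw": 0.3,"tz": 0,"jaw": 0.4}
    - {"tx": 70,"ty": 230,"yaw": 0.34,"tz": 0,"jaw": 0.4}
    - {"tx": 77,"ty": 254,"yaw": 0.37,"tz": 0,"jaw": 0.4}
    - {"tx": 82,"ty": 269,"yaw": 0.38,"tz": 0,"jaw": 0.4}
    - {"tx": 84,"ty": 276,"yaw": 0.38,"tz": 0,"jaw": 0.4}
    - {"tx": 84,"ty": 276,"yaw": 0.38,"tz": 0,"jaw": 0.4}

```text
t: 8.1
ee_pos: [445.8, 244.3, 159.3]
tcp_rot: [-0.27, -3.13, 0.001]
ft_force: [-0.1, -0.8, -2.2]
width: 0.56
gripper_force: 21.2
```

```bash
python3 - <<'E'
from m import *
s=r.state(); t=s['ee_pos']; M=R.from_rotvec(s['tcp_rot']).as_matrix(); print(s['t'],t.round(1),s['width'],M[:2,:2].round(3).tolist())
p,d,K,T,c=cam('wrist'); np.savez('w5',p=p,d=d,K=K,T=T); X=cloud(d,K,T); Y=(X-t)@M; H=hsv(p)
w=(d>0)&((H[...,0]<22)|(H[...,0]>172))&(H[...,1]>70)
b=w&(X[...,2]>8)&(X[...,2]<20)&(H[...,2]<110)
for k in blobs(b,300): print('board w',rect(plane(k[:,0],K,T,14)))
tr=w&(X[...,2]>25); Q=Y[tr]; print('tray tool',np.percentile(Q,[1,50,99],axis=0).round(0).tolist(), 'min z',np.percentile(X[tr][:,2],1))
a,d,K,T,c=cam('scene'); X=cloud(d,K,T);H=hsv(a)
m=((H[...,0]<22)|(H[...,0]>165))&(H[...,1]>70)&(X[...,2]>25)&(X[...,2]<200)&(abs(X[...,0]-t[0])<60)&(abs(X[...,1]-t[1])<60)
Q=(X[m]-t)@M; print('tray scene',Q.shape,np.percentile(Q,[1,50,99],axis=0).round(0).tolist())
m=((H[...,0]<22)|(H[...,0]>165))&(H[...,1]>70)&(H[...,2]<110)&(X[...,2]>5)&(X[...,2]<22)
for k in blobs(m,800): print('board s',rect(X[k[:,0,1],k[:,0,0]]))
cv2.imwrite('pics/l5.png',np.hstack([cv2.resize(a[60:300,200:460],(400,369)),cv2.resize(p,(400,369))])[...,::-1])
E
```

```text
8.1 [445.8 244.3 159.3] 0.5597872417122518 [[-0.985, 0.171], [0.171, 0.985]]
board w (array([604.2, 220.8]), array([117.3,  74.6]), 80.1, [[557.0, 169.0], [631.0, 157.0], [651.0, 272.0], [577.0, 285.0]])
board w (array([462. , 246.1]), array([117.3, 109. ]), 79.9, [[398.0, 198.0], [505.0, 179.0], [526.0, 294.0], [419.0, 313.0]])
tray tool [[-179.0, -30.0, -57.0], [3.0, 5.0, -6.0], [16.0, 300.0, 131.0]] min z 27.67202664903466
tray scene (1068, 3) [[-13.0, -34.0, -37.0], [-8.0, -6.0, 28.0], [8.0, 30.0, 89.0]]
board s (array([528.2, 232.1]), array([120.5, 243.6]), 80.3, [[398.0, 193.0], [638.0, 152.0], [658.0, 271.0], [418.0, 312.0]])
```

View pics/l5.png

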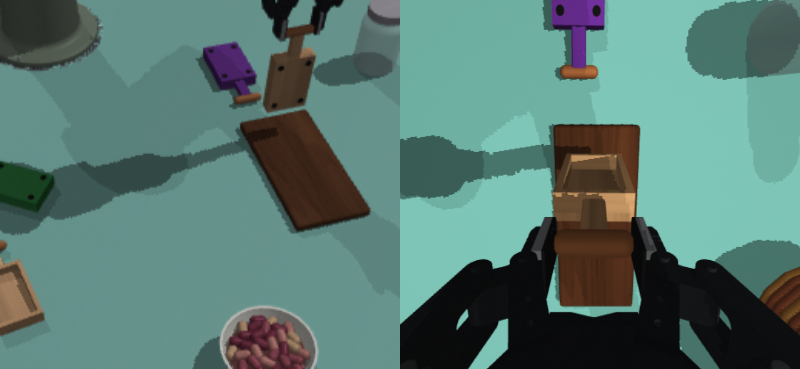

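The tray hangs square above the near end of the board. I'll correct by about 2–3 mm and set the tail down.

Call:
arm_command:
  targets:
    - {"tx": 2,"ty": 3,"yaw": 0,"tz": 10,"jaw": 0.4}
    - {"tx": 2,"ty": 3,"yaw": 0,"tz": 25,"jaw": 0.4}
    - {"tx": 2,"ty": 3,"yaw": 0,"tz": 38,"jaw": 0.4}
    - {"tx": 2,"ty": 3,"yaw": 0,"tz": 46,"jaw": 0.4}
    - {"tx": 2,"ty": 3,"yaw": 0,"tz": 50,"jaw": 0.4}
    - {"tx": 2,"ty": 3,"yaw": 0,"tz": 52,"jaw": 0.4}
    - {"tx": 2,"ty": 3,"yaw": 0,"tz": 52,"jaw": 0.4}

```text
t: 9.07
ee_pos: [445.1, 247.6, 107.8]
tcp_rot: [0.271, 3.129, 0.0]
ft_force: [-0.1, -0.8, -1.3]
width: 0.558
gripper_force: 21.2
```

Call:
arm_command:
  targets:
    - {"tx": 0,"ty": 0,"yaw": 0,"tz": 1,"jaw": 0.4}
    - {"tx": 0,"ty": 0,"yaw": 0,"tz": 1.5,"jaw": 0.4}
    - {"tx": 0,"ty": 0,"yaw": 0,"tz": 1.5,"jaw": 0.4}

```text
t: 9.45
ee_pos: [446.0, 247.7, 107.2]
tcp_rot: [0.271, 3.127, 0.001]
ft_force: [-0.2, -0.7, 5.0]
width: 0.559
gripper_force: 21.5
```

Call:
arm_command:
  targets:
    - {"tx": -5,"ty": 0,"yaw": 0,"tz": 0,"jaw": 0.4}
    - {"tx": -12,"ty": 0,"yaw": 0,"tz": 0,"jaw": 0.4}
    - {"tx": -20,"ty": 0,"yaw": 0,"tz": 0,"jaw": 0.4}
    - {"tx": -30,"ty": 0,"yaw": 0,"tz": 1,"jaw": 0.4}
    - {"tx": -40,"ty": 0,"yaw": 0,"tz": 3,"jaw": 0.4}
    - {"tx": -50,"ty": 0,"yaw": 0,"tz": 5,"jaw": 0.4}
    - {"tx": -59,"ty": 0,"yaw": 0,"tz": 8,"jaw": 0.4}
    - {"tx": -68,"ty": 0,"yaw": 0,"tz": 12,"jaw": 0.4}
    - {"tx": -77,"ty": 0,"yaw": 0,"tz": 16,"jaw": 0.4}
    - {"tx": -77,"ty": 0,"yaw": 0,"tz": 16,"jaw": 0.4}

```text
t: 10.7
ee_pos: [521.3, 234.0, 89.7]
tcp_rot: [-0.272, -3.13, 0.0]
ft_force: [-1.2, 1.1, 0.2]
width: 0.557
gripper_force: 21.2
```

```bash
python3 - <<'E'
from m import *
s=r.state(); print(s['t'],s['ee_pos'].round(1),s['width'],s['ft_force'].round(1))
a=cam('scene')[0]; b=cam('wrist')[0]
cv2.imwrite('pics/l6.png',np.hstack([cv2.resize(a[60:300,200:460],(400,369)),cv2.resize(b,(400,369))])[...,::-1])
E
```

```text
10.7 [521.3 234.   89.7] 0.557338196620647 [-1.2  1.1  0.2]
```

View pics/l6.png

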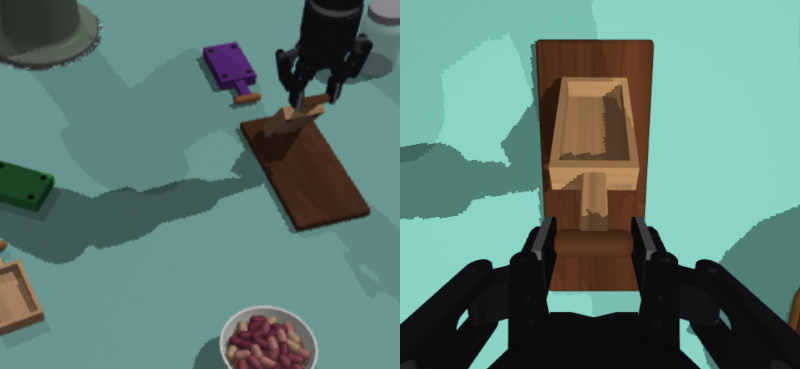

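The tray leans well over, hollow up, with the tail holding at (593,80) in the wrist view. I'll continue the arc down.

Call:
arm_command:
  targets:
    - {"tx": -9,"ty": 0,"yaw": 0,"tz": 5,"jaw": 0.4}
    - {"tx": -17,"ty": 0,"yaw": 0,"tz": 11,"jaw": 0.4}
    - {"tx": -33,"ty": 0,"yaw": 0,"tz": 23,"jaw": 0.4}
    - {"tx": -46,"ty": 0,"yaw": 0,"tz": 38,"jaw": 0.4}
    - {"tx": -57,"ty": 0,"yaw": 0,"tz": 55,"jaw": 0.4}
    - {"tx": -66,"ty": 0,"yaw": 0,"tz": 73,"jaw": 0.4}
    - {"tx": -72,"ty": 0,"yaw": 0,"tz": 92,"jaw": 0.4}
    - {"tx": -75,"ty": 0,"yaw": 0,"tz": 106,"jaw": 0.4}
    - {"tx": -76,"ty": 0,"yaw": 0,"tz": 112,"jaw": 0.4}
    - {"tx": -76,"ty": 0,"yaw": 0,"tz": 115,"jaw": 0.4}
    - {"tx": -76,"ty": 0,"yaw": 0,"tz": 115,"jaw": 0.4}

```text
t: 12.18
ee_pos: [595.2, 221.3, -24.7]
tcp_rot: [-0.271, -3.13, 0.0]
ft_force: [-1.7, 0.2, -0.5]
width: 0.559
gripper_force: 21.2
```

```bash
cat > chk.py <<'E'
from m import *
s=r.state(); t=s['ee_pos']; print(s['t'],t.round(1),s['width'],s['ft_force'].round(1))
for n in('wrist','scene'):
    p,d,K,T,c=cam(n); X=cloud(d,K,T); H=hsv(p)
    w=(d>0)&((H[...,0]<22)|(H[...,0]>172))&(H[...,1]>70)&(abs(X[...,0]-528)<135)&(abs(X[...,1]-232)<90)
    m=w&(X[...,2]>7)
    for k in blobs(m,800): print(n,'board',rect(plane(k[:,0],K,T,14)))
    a=w&(X[...,2]>29)&(X[...,2]<60); a=cv2.morphologyEx(a.astype(np.uint8),cv2.MORPH_CLOSE,np.ones((5,5)))
    for k in blobs(a,100):
        f=np.zeros(a.shape,np.uint8); cv2.drawContours(f,[k],-1,1,-1); q=X[(f>0)&(X[...,2]>29)]
        print(n,'tray rim',rect(plane(k[:,0],K,T,34)),'z',np.percentile(q[:,2],[2,50,98]).round(1))
        hi=q[q[:,2]>30]; A=np.c_[hi[:,:2]-hi[:,:2].mean(0),np.ones(len(hi))]; print('  slope',np.linalg.lstsq(A,hi[:,2],rcond=None)[0].round(3))
    if n=='wrist': W=p
E
python3 chk.py
```

```text
12.175 [595.2 221.3 -24.7] 0.5586270824393592 [-1.7  0.2 -0.5]
wrist board (array([564.9, 228. ]), array([116.1, 157.2]), 80.0, [[477.0, 184.0], [632.0, 157.0], [652.0, 272.0], [498.0, 299.0]])
wrist tray rim (array([546.1, 230.7]), array([ 64.2, 108.1]), 79.8, [[487.0, 209.0], [594.0, 190.0], [605.0, 253.0], [499.0, 272.0]]) z [29.3 33.4 35.5]
  slope [-4.40e-02  7.00e-03  3.35e+01]
scene board (array([530.1, 229.7]), array([121.2, 242.7]), 80.1, [[400.0, 191.0], [639.0, 149.0], [660.0, 269.0], [421.0, 310.0]])
scene tray rim (array([591.1, 221.2]), array([50.3, 33.5]), 82.7, [[571.0, 198.0], [605.0, 194.0], [611.0, 244.0], [578.0, 248.0]]) z [29.1 31.5 52.8]
  slope [ 0.148 -0.216 33.283]
scene tray rim (array([495.9, 237.3]), array([67., 83.]), 79.4, [[449.0, 212.0], [531.0, 197.0], [543.0, 263.0], [461.0, 278.0]]) z [29.4 33.8 37.4]
  slope [ 0.0000e+00 -8.0000e-03  3.3757e+01]
```

It's on target: the tail end is at (455,245) and the bar at (595,221), matching the board centre to about 1–2 mm. I'll lower 2 mm, release and retreat.

Call:
arm_command:
  targets:
    - {"tx": 0,"ty": 0,"yaw": 0,"tz": 2,"jaw": 0.4}
    - {"tx": 0,"ty": 0,"yaw": 0,"tz": 2,"jaw": 0.5}
    - {"tx": 0,"ty": 0,"yaw": 0,"tz": 2,"jaw": 0.65}
    - {"tx": 0,"ty": 0,"yaw": 0,"tz": 2,"jaw": 0.8}
    - {"tx": 0,"ty": 0,"yaw": 0,"tz": 2,"jaw": 0.8}
    - {"tx": 0,"ty": 0,"yaw": 0,"tz": -5,"jaw": 0.8}
    - {"tx": 0,"ty": 0,"yaw": 0,"tz": -30,"jaw": 0.8}
    - {"tx": 0,"ty": 0,"yaw": 0,"tz": -70,"jaw": 0.8}
    - {"tx": 0,"ty": 0,"yaw": 0,"tz": -120,"jaw": 0.8}
    - {"tx": 0,"ty": 0,"yaw": 0,"tz": -170,"jaw": 0.8}
    - {"tx": 0,"ty": 0,"yaw": 0,"tz": -200,"jaw": 0.8}
    - {"tx": 0,"ty": 0,"yaw": 0,"tz": -200,"jaw": 0.8}

```text
t: 13.78
ee_pos: [597.6, 221.7, 178.7]
tcp_rot: [0.271, 3.124, 0.003]
ft_force: [-0.2, 0.3, -1.2]
width: 0.798
gripper_force: 0.0
```

```bash
cat >> chk.py <<'E'
    if n=='scene': cv2.imwrite('pics/end.png',np.hstack([cv2.resize(p,(400,300)),cv2.resize(W,(400,300))])[...,::-1])
E
python3 chk.py
```

```text
13.775 [597.6 221.7 178.7] 0.7975628358976078 [-0.2  0.3 -1.2]
wrist board (array([538.8, 232.6]), array([117.6, 210.5]), 80.0, [[425.0, 193.0], [632.0, 156.0], [653.0, 272.0], [445.0, 309.0]])
wrist tray rim (array([529.1, 233.8]), array([ 63.9, 147. ]), 79.7, [[451.0, 216.0], [596.0, 189.0], [607.0, 252.0], [463.0, 278.0]]) z [29.1 33.3 35.5]
  slope [ 1.0000e-02 -1.0000e-03  3.7039e+01]
scene board (array([530.1, 229.8]), array([121.4, 243. ]), 80.0, [[400.0, 191.0], [639.0, 149.0], [660.0, 268.0], [421.0, 311.0]])
scene tray rim (array([532.4, 230.4]), array([ 68.1, 156.1]), 79.7, [[450.0, 211.0], [603.0, 183.0], [615.0, 250.0], [462.0, 278.0]]) z [29.1 32.5 37.2]
  slope [ 0.161 -0.924 37.531]
```

View pics/end.png

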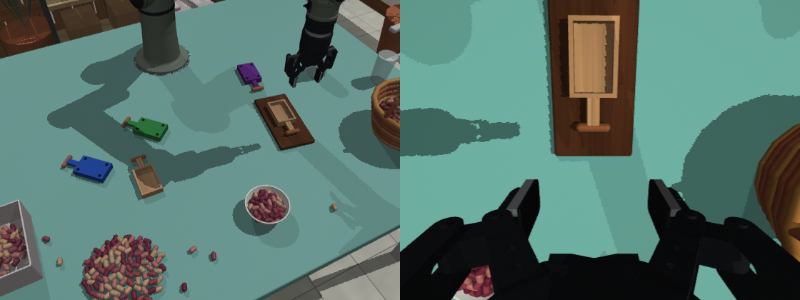

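The final view shows the tray hollow up, flat, centred and aligned on the board, with the gripper clear. The other tray and the bowl haven't moved.

```bash
python3 -c "from bench import r; print(r.hand_in())"
```

```text
the job is handed in; nothing more can be done
None
```

The upside-down tray now lies hollow up, flat and lengthways in the middle of the serving board (within about 2–3 mm by camera), and the job was handed in at about 14 s with the other tray and the bowl left where they were.

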